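# Load sensor cartridges into the inclined rail and bolt it

### The job

Load the inclined sensor rail: fully withdraw the keeper bolt that blocks the channel, slide both white cartridges down under the rail's lips with their contact tongues leading, so that the first plugs fully home into the black socket block at the foot and the second plugs fully home into the first. Then push the bolt fully home behind them; leave the timer, the spare column and the flat carton where they are.

Things in the scene. Friction and masses are not known exactly. Their poses are not given: they have to be found in the camera images.
- rail: Fixed aluminium rail on a stand, sloping 30 degrees, lower end nearer the robot. Origin on the channel floor's centre line at the face of the black socket block at the foot (upper edge z = 18); x uphill along the channel, y across it (left seen from the foot), z square out of the floor. Floor z = 0 to x = 175; side walls inside at y = +-17.5, x = 0 to 109. All in mm.
- rail_lips (a point): Point between the uphill ends of the two lips that overhang the channel, at rail (103, 0, 14); axes as the rail. Lips: x = 0 to 103, underside z = 11.5, top z = 14, gap 18 (y = +-9): the flange slides under, the fin stands out between. Their ends, x = 103 to 112, turn up to z = 18.
- rail_ledge (a point): Middle of the open loading ledge, on its floor, at rail (145, 0, 0); axes as the rail. No lips here; guides 9 high converge from about y = +-24 at x = 171 to +-17.5 at x = 108. Friction may hold a cartridge on the slope, so slide it down by hand; it stays where it is pushed.
- home_1 (a point): Where the first cartridge's origin is when home, rail (22, 0, 0), its axes then as the rail's: x uphill, so its tongue (-x) is in the socket block's notch.
- home_2 (a point): Where the second cartridge's origin is when home, rail (66, 0, 0), same axes, its tongue in the first one's notch; its tail then ends at x = 88.
- bolt (a joint): Steel barrel bolt, 8 mm rod crossing the channel at rail x = 95, z = 5. Value = how far it is withdrawn along rail +y, m: 0 fully home (tip at y = -5 mm, channel blocked), 0.026 end stop; above 0.0225 the channel is clear. About 1.5 N of friction; stays where it is left. Starts between 0 and 0.008.
- bolt_knob (a point): Top centre of the bolt's upright knob, a steel post 10 mm across (13 at its head) along rail z up to z = 40, at rail (95, 44 + withdrawal, 40) mm; axes as the rail. Push or pinch it above z = 16; the straps that guide the bolt (y = 22 to 30 and 80 to 88) reach z = 12.5.
- cartridge_a: Loose white plastic sensor cartridge, 40 to 85 g, one of two alike. Flange body 44 long (x -22 to 22), 32 wide, 9 thick. Ribbed grip fin on top: 20 long (x), 14 wide (y), z = 9 to 38, centred over the origin (centre of the underside). Tongue along -x; tail (+x) has a notch 18 wide, 11 deep for the next tongue. Lies fin up; grip the fin across y, fingertips above z = 20 to clear the rail's lips.
- cartridge_b: The other cartridge, the same as cartridge_a in every way. Either may go in first.
- cartridge_a_nose (a point): Tip of cartridge_a's grey contact tongue (13 wide, 4 thick, 10 long, brass contacts), at (-32, 0, 4.5) mm in its frame.
- cartridge_b_nose (a point): Tip of cartridge_b's grey contact tongue, at (-32, 0, 4.5) mm in its frame.
- bench_timer: Bystander: light square kitchen-type timer, 62x62x21, loose; origin centre of its underside.
- spare_column: Bystander: thin steel tube with a nut at each end, 18x184x16, lying loose along its y; origin centre of its underside.
- flat_carton: Bystander: flat carton 56x110x31, loose, long along its y; origin centre of its underside.
Things that resemble listed ones, but are neither listed nor needed, are in the scene too. What is shaped like the cartridge_a but pink is not meant.

How it is judged:
On the way, in this order (a step that is already met when the one before it is completed fails the run):
1. the bolt is withdrawn clear of the channel (value of joint bolt above 0.02 m), for 0.2 s.
2. both cartridges are home in the rail, tongues leading (((x of cartridge_a in the frame of rail between 0.017 and 0.027 m and y of cartridge_a in the frame of rail between -0.004 and 0.004 m and z of cartridge_a in the frame of rail between -0.003 and 0.004 m and x of cartridge_a_nose in the frame of rail between -0.016 and -0.004 m and angle between the z axis of each of cartridge_a, cartridge_b and the z axis of rail, either way round below 0.12 rad and x of cartridge_b in the frame of rail between 0.061 and 0.071 m and y of cartridge_b in the frame of rail between -0.004 and 0.004 m and z of cartridge_b in the frame of rail between -0.003 and 0.004 m and x of cartridge_b_nose in the frame of rail between 0.028 and 0.04 m) or (x of cartridge_b in the frame of rail between 0.017 and 0.027 m and y of cartridge_b in the frame of rail between -0.004 and 0.004 m and z of cartridge_b in the frame of rail between -0.003 and 0.004 m and x of cartridge_b_nose in the frame of rail between -0.016 and -0.004 m and angle between the z axis of each of cartridge_b, cartridge_a and the z axis of rail, either way round below 0.12 rad and x of cartridge_a in the frame of rail between 0.061 and 0.071 m and y of cartridge_a in the frame of rail between -0.004 and 0.004 m and z of cartridge_a in the frame of rail between -0.003 and 0.004 m and x of cartridge_a_nose in the frame of rail between 0.028 and 0.04 m))), for 0.2 s.
At the end, for the whole second after the job is handed in: Both cartridges lie at rest in the rail under its lips, tongues downhill, one plugged into the socket block and the other into its tail (each within 5 mm along the rail, 4 mm across, not lifted), and the bolt is home to within 3 mm (((x of cartridge_a in the frame of rail between 0.017 and 0.027 m and y of cartridge_a in the frame of rail between -0.004 and 0.004 m and z of cartridge_a in the frame of rail between -0.003 and 0.004 m and x of cartridge_a_nose in the frame of rail between -0.016 and -0.004 m and angle between the z axis of each of cartridge_a, cartridge_b and the z axis of rail, either way round below 0.12 rad and x of cartridge_b in the frame of rail between 0.061 and 0.071 m and y of cartridge_b in the frame of rail between -0.004 and 0.004 m and z of cartridge_b in the frame of rail between -0.003 and 0.004 m and x of cartridge_b_nose in the frame of rail between 0.028 and 0.04 m) or (x of cartridge_b in the frame of rail between 0.017 and 0.027 m and y of cartridge_b in the frame of rail between -0.004 and 0.004 m and z of cartridge_b in the frame of rail between -0.003 and 0.004 m and x of cartridge_b_nose in the frame of rail between -0.016 and -0.004 m and angle between the z axis of each of cartridge_b, cartridge_a and the z axis of rail, either way round below 0.12 rad and x of cartridge_a in the frame of rail between 0.061 and 0.071 m and y of cartridge_a in the frame of rail between -0.004 and 0.004 m and z of cartridge_a in the frame of rail between -0.003 and 0.004 m and x of cartridge_a_nose in the frame of rail between 0.028 and 0.04 m)) and value of joint bolt below 0.003 m and linear speed of each of cartridge_a, cartridge_b below 0.02 m/s); the robot touches nothing.
It fails at once if a bystander (timer, spare column or flat carton) is pushed more than 2 cm (distance of any of bench_timer, spare_column, flat_carton from where it was at the start of the episode above 0.02 m).
It also fails if it takes over 72 s, if anything falls off the work surface, if the arm or the gripper's body presses on something with over 40 N, if the wrist force passes 120 N, or if a joint passes its speed limit or range.

### The arm

A 6-joint arm with a two-finger parallel gripper is mounted at the origin on a cart in front of the work surface, level with it; the furniture and walls round the work are solid. World frame = base frame: x ahead of the robot, y to its left, z up, the work surface at z = 0. Lengths are in m, angles in rad, forces in N, time in s.
With the tool pointing down it reaches from about 0.375 to 0.975 m from the base axis. Payload 3.8 kg.
Tool frame: the origin (TCP) lies at the very end of the fingers, on their centre line; the grasp point (between the pads) lies 19 mm behind it; z points along the fingers, y is the line along which they close (so a half turn about z gives the same grasp; the last joint's range is limited). The gripper opens to 85 mm and grips with 20 to 120 N. Pads are 22 mm wide; open, the fingers measure 114 mm over their backs; the gripper's body (76 mm by 85 mm) begins 54 mm behind the grasp point. The pads swing forward as they close: fully open they stand 13 mm farther back than shut.
Start: joints at [-1.308, 0.264, 1.604, -0, 1.274, -0.037], TCP at [0.199, -0.645, 0.231] pointing down, gripper open.
Joint ranges: [-2.63, 2.63], [-0.94, 2.18], [0.31, 2.57], [-1.31, 4.45], [0, 2.66], [-2.55, 2.55]. Speed limits (rad/s): [2.57, 2.57, 3.14, 3.14, 3.14, 3.14].

### API

Orientations are given as a rotation vector (axis times angle).
In Python, from workcell import bot gives the robot as it stands.
- The arm moves only by the shell command python3 -m creep 'ROWS' [FORCE]. ROWS is JSON, a list of rows, each a list of 5 numbers: the shift along the tool's x, y, z in units of 0.05 m (1.0 is 0.05 m), then the turn about the tool's z in units of 0.1 rad (1.0 is 0.1 rad), then the opening, from 0 (shut) to 1 (fully open). In form: [[tx, ty, tz, spin, hand], ...]. A call has 1 to 20 rows; each row shifts and turns the commanded pose from where the row before left it, along the tool's axes as they then stand; what a row does not reach is not made up. A row lasts 1/8 s, in which the tool goes at most 62.5 mm and 10.7 degrees, less where a joint would pass 70% of its speed; a pose out of reach is approached as far as the arm can. A call with a number of a shift or a turn outside -1 to 1 is refused whole. A call with a gripper value outside its range is refused whole. The fingers move at their own pace and stop on an object; FORCE is the grip in N (left out, the last holds). Time passes only in rows, so rows that do not move let the fingers close. It gives the time, the measured TCP pose, the force, the opening and the grip force at its end, in the units of the state.
- bot.read_state(): the state, without advancing time (a new reading comes with each control period).
- bot.read_camera(name): name is "scene" or "top"; returns a dict with "pixels" (384x512x3 uint8, red, green, blue), "vfov" (degrees; the focal length in pixels is half the picture's height over the tangent of half this angle, whatever the lens; pixels are square), "cx", "cy" (the principal point, pixels), "dist_coeffs" ([k1, k2, p1, p2, k3] as OpenCV has them; the pictures are not rectified), "world_to_cam" (4x4, takes a point from world to camera coordinates). Camera axes: x right, y down, z forward; pixel columns grow to the right and rows downward; lengths in m; the calibration is good to about 2 mm. A picture is of the moment at which its call begins. There is no depth.
- bot.finish_job(): hands the job in; it is judged then, once.
Trained networks look in a picture, given as the dict that the camera call returned (one of the last four; its "shot" number tells which), for a name from the list of things; names that differ only in an ending like _2 or _b are one class to them, and where a whole thing is asked for, a point or a joint stands for the part that bears it (a point fixed in the world has none). Each returns a list of dicts, best first, with "score" (0 to 1); they miss things now and then, are a little off and sometimes report something else, mostly with a low value. They report only what shows in the picture. A call takes as long as a camera call. They do not tell look-alikes from the thing itself.
- bot.look_for(target, picture): "bbox" ([left, top, right, bottom] in pixels, round what is visible of it).
- bot.regions_of(target, picture): "mask" (384x512 bool, what is visible of it) and "bbox" ([left, top, right, bottom] in pixels, round what is visible of it).
The state is a dict: "time": time; "q": joint angles; "joint_vel": joint speeds; "joint_torque": joint torques, N m; "tool_pos": TCP position; "tcp_rot": TCP orientation; "wrist_force": force on the tool from outside, world axes, zero at the start; "torque": the same for the moment, N m; "width": opening from 0.0 (shut) to 1.0 (fully open); "grip_force": force on a finger pad.
Only numpy, scipy, OpenCV 4.12 (cv2) and the standard library are available. Lean on these libraries where they do the work, as an engineer would, in place of code of your own. Each camera call takes 0.05 s, during which the arm holds its last target. There are 200 camera calls.

## Working session

There is one attempt and no reset: what is moved stays moved. The work goes in short steps, Python scripts to look and compute and a shell command to move; the robot and the scene stay as the last step left them, time stands still between calls to the robot, and variables do not carry over. Pictures are saved under pics/ and viewed, at most 10 in all, crops included, and the job is handed in when it is done.

```bash
ls; mkdir -p pics
cat > h.py <<'E'
import numpy as np,cv2,json,pickle
from workcell import bot
def shot(n):
    p=bot.read_camera(n); return p
def K(p):
    h,w=p["pixels"].shape[:2]; f=h/2/np.tan(np.radians(p["vfov"])/2)
    return np.array([[f,0,p["cx"]],[0,f,p["cy"]],[0,0,1.]])
def proj(p,X):
    T=np.array(p["world_to_cam"]); 
    return cv2.projectPoints(np.atleast_2d(np.float64(X)),cv2.Rodrigues(T[:3,:3])[0],T[:3,3],K(p),np.float64(p["dist_coeffs"]))[0][:,0]
def ray(p,uv):
    T=np.array(p["world_to_cam"]);R=T[:3,:3]
    u=cv2.undistortPoints(np.float64(uv).reshape(-1,1,2),K(p),np.float64(p["dist_coeffs"]))[:,0]
    d=np.c_[u,np.ones(len(u))]@R; return -R.T@T[:3,3],d/np.linalg.norm(d,axis=1)[:,None]
def onz(p,uv,z):
    o,d=ray(p,uv); return o+d*((z-o[2])/d[:,2])[:,None]
def save(p,name,box=None,s=1):
    im=p["pixels"][:,:,::-1]
    if box: im=im[box[1]:box[3],box[0]:box[2]]
    cv2.imwrite("pics/"+name+".png",cv2.resize(im,None,fx=s,fy=s,interpolation=cv2.INTER_CUBIC))
E
python3 - <<'E'
from h import *
P={n:shot(n) for n in("scene","top")}
pickle.dump(P,open("P0.pkl","wb"))
for n,p in P.items():
    save(p,n+"0",s=1.5)
    T=np.array(p["world_to_cam"]);print(n,p["vfov"],p["cx"],p["cy"],p["dist_coeffs"],(-T[:3,:3].T@T[:3,3]).round(3),T[2,:3].round(2))
    for t in("cartridge_a","rail","bolt_knob","bench_timer","spare_column","flat_carton"):
        print(t,[(np.round(d["bbox"]).tolist(),round(d["score"],2)) for d in bot.look_for(t,p)])
print(bot.read_state())
E
```

```text
pics
scene 57.007041747218565 249.89898780213605 185.35191087494258 [0.0072812 0.        0.        0.        0.       ] [-0.046  0.736  0.566] [ 0.63 -0.55 -0.54]
cartridge_a [([236.0, 235.0, 246.0, 255.0], 0.73), ([235.0, 213.0, 259.0, 226.0], 0.6), ([201.0, 202.0, 215.0, 222.0], 0.46)]
rail [([283.0, 140.0, 344.0, 200.0], 0.76)]
bolt_knob []
bench_timer [([154.0, 224.0, 187.0, 249.0], 0.86)]
spare_column [([190.0, 172.0, 248.0, 196.0], 0.64)]
flat_carton [([275.0, 221.0, 326.0, 266.0], 0.79), ([286.0, 144.0, 350.0, 198.0], 0.18)]
top 43.833065388779595 252.82081026720505 191.2599238739081 [-0.03469676  0.          0.          0.          0.        ] [0.299 0.239 1.008] [ 0.22  0.01 -0.97]
cartridge_a [([208.0, 161.0, 225.0, 183.0], 0.65), ([192.0, 220.0, 213.0, 243.0], 0.58), ([227.0, 197.0, 252.0, 219.0], 0.51)]
rail [([302.0, 173.0, 359.0, 269.0], 0.98), ([140.0, 152.0, 175.0, 186.0], 0.69), ([227.0, 121.0, 311.0, 139.0], 0.15)]
bolt_knob [([301.0, 210.0, 348.0, 220.0], 0.55), ([299.0, 175.0, 363.0, 270.0], 0.48)]
bench_timer [([139.0, 153.0, 178.0, 182.0], 0.92)]
spare_column [([228.0, 119.0, 310.0, 142.0], 0.72)]
flat_carton [([228.0, 250.0, 265.0, 311.0], 0.58)]
{'time': 0.7, 'q': array([-1.30791957e+00,  2.63858298e-01,  1.60396357e+00,  3.98944072e-05,
        1.27369725e+00, -3.69312767e-02]), 'joint_vel': array([ 1.03519027e-03,  5.29034144e-05, -2.20993751e-03, -4.53457182e-04,
       -3.96541070e-04, -2.49624761e-04]), 'joint_torque': array([ 3.66304939e-04, -5.14843369e+01, -3.67616701e+01, -2.58659365e-04,
        7.11593893e-04,  9.83400412e-06]), 'tool_pos': array([ 0.19934721, -0.6449086 ,  0.23132756]), 'tcp_rot': array([3.10629574e+00, 4.69147168e-01, 7.25600046e-05]), 'wrist_force': array([ 0.9004963 , -0.41879781, -0.58528217]), 'torque': array([-0.01082277, -0.0434563 ,  0.01460692]), 'grip_force': 0.0, 'width': 0.9999542664982035}
```

View pics/scene0.png

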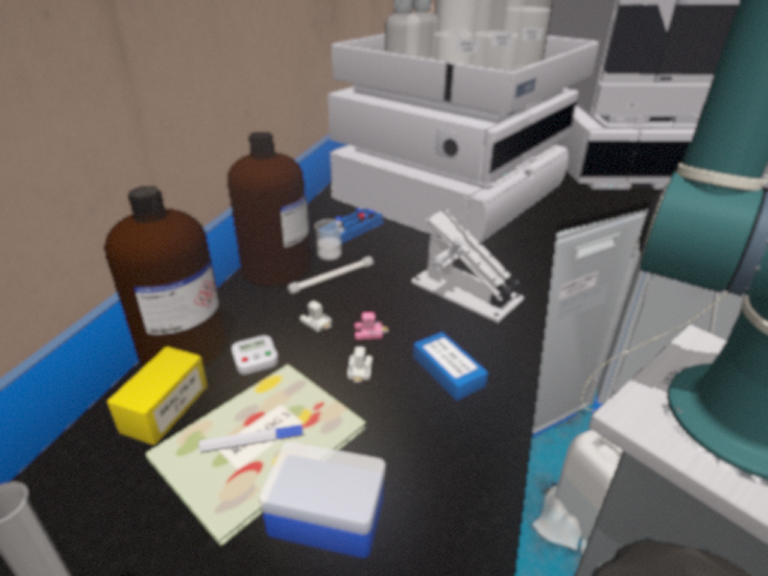

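View pics/top0.png

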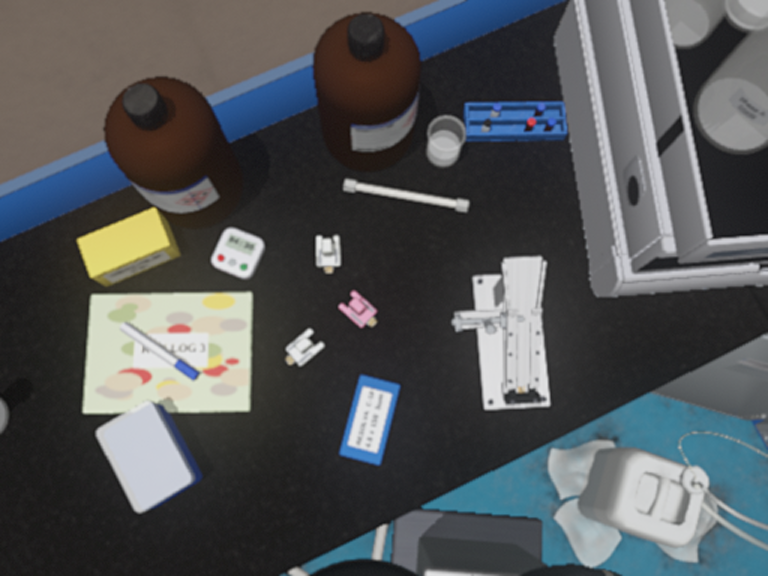

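The scene shows two white cartridges at top-view pixels (218,170) and (202,231) in native coordinates. The pink one, at (238,206), is the look-alike and is not wanted. The rail is at (345,222), the timer at (158,168), the column at (270,130) and the carton at (246,280). Next I'll enlarge the rail and cartridges.

Run:
```python
from h import *
P=pickle.load(open("P0.pkl","rb"))
def crop(p,b,s):
    return cv2.resize(p["pixels"][b[1]:b[3],b[0]:b[2],::-1],None,fx=s,fy=s,interpolation=cv2.INTER_CUBIC)
def grid(im,b,s,step):
    for x in range(-(-b[0]//step)*step,b[2],step):
        cv2.line(im,((x-b[0])*s,0),((x-b[0])*s,5),(0,255,255),1);cv2.putText(im,str(x),((x-b[0])*s+2,12),0,.35,(0,255,255),1)
    for y in range(-(-b[1]//step)*step,b[3],step):
        cv2.line(im,(0,(y-b[1])*s),(5,(y-b[1])*s),(0,255,255),1);cv2.putText(im,str(y),(2,(y-b[1])*s+12),0,.35,(0,255,255),1)
    return im
b=(295,165,371,277);A=grid(crop(P["top"],b,5),b,5,10)
b=(272,132,352,216);B=grid(crop(P["scene"],b,5),b,5,10)
im=np.zeros((600,800,3),np.uint8);im[:A.shape[0],:A.shape[1]]=A;im[:B.shape[0],385:385+B.shape[1]]=B
cv2.imwrite("pics/rail.png",im)
b=(185,155,260,250);A=grid(crop(P["top"],b,5),b,5,10)
b=(195,195,265,260);B=grid(crop(P["scene"],b,5),b,5,10)
im=np.zeros((600,800,3),np.uint8);im[:A.shape[0],:A.shape[1]]=A;im[:B.shape[0],385:385+B.shape[1]]=B
cv2.imwrite("pics/cart.png",im)
```

```text
(no output)
```

View pics/rail.png

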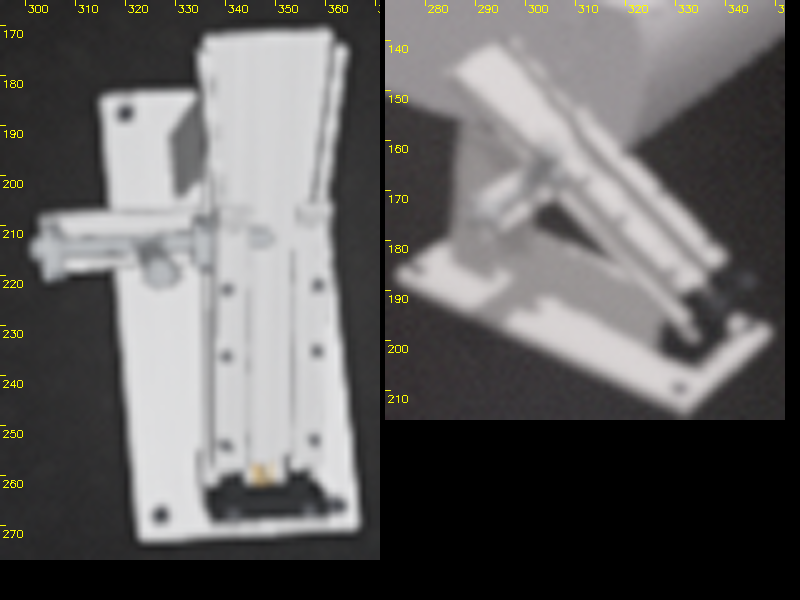

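View pics/cart.png

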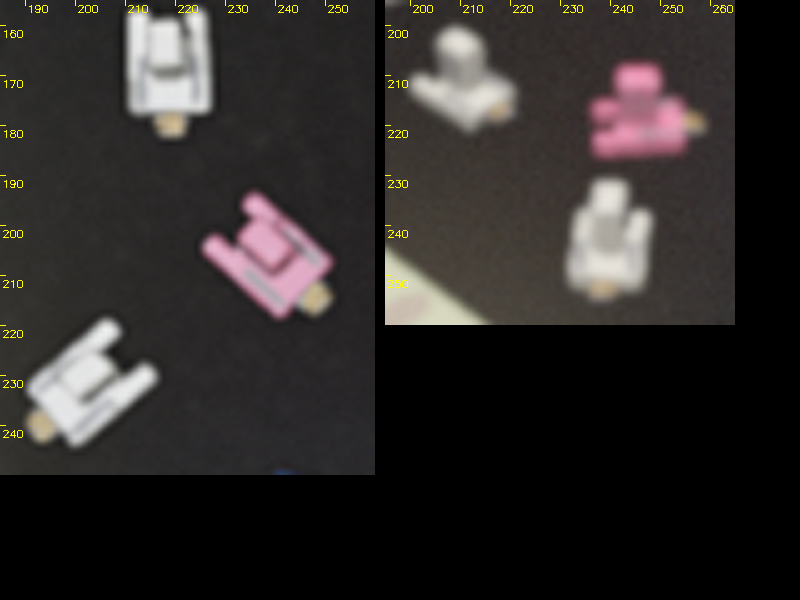

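The crops confirm that the white cartridges, at top-view (218,168) and (201,231), are the wanted ones; (238,205) is pink and excluded. The knob head shows at about (327,219) in the top view and the rail foot at about (348,259). Next I'll fit models to these.

```bash
cat > fit.py <<'E'
from h import *
from scipy.optimize import least_squares, minimize
from scipy.spatial.transform import Rotation as Ro
def box(x0,x1,y0,y1,z0,z1): return np.array([[x,y,z] for x in(x0,x1) for y in(y0,y1) for z in(z0,z1)],float)
CB=[box(-22,11,-16,16,0,9),box(11,22,-16,-9,0,9),box(11,22,9,16,0,9),box(-10,10,-7,7,9,38)]
TB=[box(-32,-22,-6.5,6.5,2.5,6.5)]
def cov(p,boxes,T,b,ss=8):
    m=np.zeros(((b[3]-b[1])*ss,(b[2]-b[0])*ss),np.uint8)
    for B in boxes:
        uv=proj(p,B/1000@T[:3,:3].T+T[:3,3]); q=((uv-[b[0]-.5,b[1]-.5])*ss).astype(np.int32)
        cv2.fillConvexPoly(m,cv2.convexHull(q),255)
    m=cv2.GaussianBlur(m.astype(np.float32)/255,(0,0),ss*.7)
    return cv2.resize(m,(b[2]-b[0],b[3]-b[1]),interpolation=cv2.INTER_AREA)
def fitcart(P,boxes,g):
    # g: x,y,yaw guess
    obs={}
    for n,b in boxes.items():
        im=P[n]["pixels"][b[1]:b[3],b[0]:b[2]].astype(float)
        gr=im.min(2); lo,hi=np.percentile(gr,10),np.percentile(gr,96)
        obs[n]=np.clip((gr-lo)/(hi-lo)*1.5,0,1)
    def cost(v):
        T=np.eye(4);T[:3,:3]=Ro.from_euler('z',v[2]).as_matrix();T[:3,3]=[v[0]/100,v[1]/100,0]
        return sum(((cov(P[n],CB,T,b)+.5*cov(P[n],TB,T,b)).clip(0,1)-obs[n]).__pow__(2).sum() for n,b in boxes.items())
    best=None
    for dy in(-.3,0,.3):
        r=minimize(cost,[g[0]*100,g[1]*100,g[2]+dy],method="Nelder-Mead",options=dict(xatol=.005,fatol=.01,initial_simplex=np.array([g[0]*100,g[1]*100,g[2]+dy])+np.array([[0,0,0],[.8,0,0],[0,.8,0],[0,0,.2]])))
        if best is None or r.fun<best.fun: best=r
    return best.x/[100,100,1],best.fun
def railT(v):
    T=np.eye(4);T[:3,:3]=Ro.from_euler('z',v[3]).as_matrix()@Ro.from_euler('y',-np.pi/6).as_matrix();T[:3,3]=v[:3];return T
E
python3 - <<'E'
from fit import *
P=pickle.load(open("P0.pkl","rb"))
for nm,bt,bs,uv,uvn in(("A",(203,150,232,190),(197,195,226,227),(218,168),(218,180)),("B",(185,213,222,250),(228,228,252,260),(201,231),(192,240))):
    c=onz(P["top"],[uv],.009)[0];n=onz(P["top"],[uvn],.005)[0]; d=c-n
    g=[c[0],c[1],np.arctan2(d[1],d[0])]
    print(nm,np.round(g,3),*[np.round(z,4) for z in fitcart(P,{"top":bt},g)],*[np.round(z,4) for z in fitcart(P,{"scene":bs},g)],*[np.round(z,4) for z in fitcart(P,{"top":bt,"scene":bs},g)])
# rail
pts=[("top",(0,9,14),(344,258.6)),("top",(0,-9,14),(352.8,258.6)),("top",(175,0,0),(348.2,171.1)),("scene",(175,0,0),(289.9,143.1)),("scene",(0,-9,14),(337,185))]
def res(v):
    T=railT(v);return np.concatenate([proj(P[n],T[:3,:3]@np.array(x)/1000+T[:3,3])[0]-u for n,x,u in pts])
f=onz(P["top"],[(348,258)],.04)[0]
r=least_squares(res,[*f,0]);print(r.x.round(4),res(r.x).round(1))
v=r.x
def draw(v,w,name):
    T=railT(v);W=lambda a:np.atleast_2d(a)/1000@T[:3,:3].T+T[:3,3]
    L=[[(0,9,14),(103,9,14)],[(0,-9,14),(103,-9,14)],[(0,17.5,0),(109,17.5,0)],[(0,-17.5,0),(109,-17.5,0)],[(175,-24,0),(175,24,0)],[(108,17.5,9),(171,24,9)],[(108,-17.5,9),(171,-24,9)],[(0,-17.5,18),(0,17.5,18)],[(95,-5+w,5),(95,88,5)],[(95,44+w,5),(95,44+w,40)],[(112,-17.5,18),(112,-9,18)],[(112,9,18),(112,17.5,18)]]
    im=np.zeros((600,800,3),np.uint8)
    for n,b,x0 in(("top",(295,165,371,277),0),("scene",(272,132,352,216),385)):
        c=cv2.resize(P[n]["pixels"][b[1]:b[3],b[0]:b[2],::-1],None,fx=5,fy=5,interpolation=cv2.INTER_CUBIC)
        for i,l in enumerate(L):
            q=((proj(P[n],W(l))-[b[0]-.5,b[1]-.5])*5).astype(int)
            cv2.line(c,q[0].tolist(),q[1].tolist(),(0,0,255) if i!=9 else (255,0,0),1)
        im[:c.shape[0],x0:x0+c.shape[1]]=c
    cv2.imwrite("pics/"+name+".png",im)
draw(v,4,"rf1")
E
```

```text
A [0.572 0.331 0.089] [0.5759 0.331  0.1289] 18.0236 [0.5784 0.331  0.1332] 7.5629 [0.5768 0.3312 0.119 ] 29.462
B [ 0.432  0.353 -0.712] [ 0.433   0.3496 -0.7762] 17.2697 [ 0.4353  0.3498 -0.8273] 12.8337 [ 0.4337  0.3499 -0.7897] 37.1239
[0.4028 0.0513 0.045  0.1332] [-0.3 -0.  -0.1 -0.5  0.2  0.3 -0.6 -0.1  0.9  0.1]
```

View pics/rf1.png

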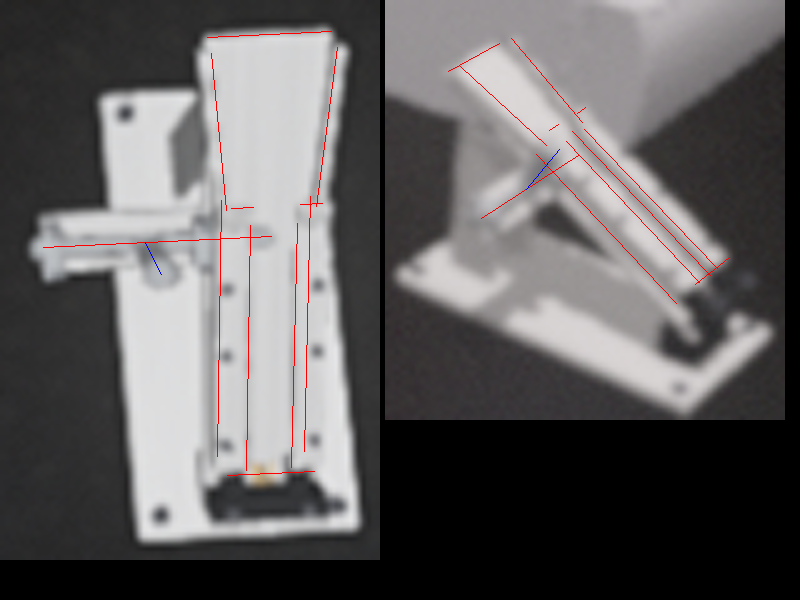

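The rail fit is within about 1 px: origin (0.403, 0.051, 0.045) and yaw 0.133. The overlaid lips, rod and knob match the picture with the withdrawal at about 3–4 mm. Next I'll check the grey panel near the sweep and work out the approach to the knob.

```bash
cat > go.py <<'E'
from fit import *
V=[0.4028,0.0513,0.045,0.1332]
def W(a): T=railT(V); return T[:3,:3]@np.array(a)/1000+T[:3,3]
def inv(w): T=railT(V); return (T[:3,:3].T@(np.array(w)-T[:3,3])*1000).round(1)
def st():
    s=bot.read_state();R=Ro.from_rotvec(s["tcp_rot"]).as_matrix();return s,R
def to(X,yaw=None,s=None):
    s,R=st();d=R.T@(np.array(X)-s["tool_pos"])/.05
    y=np.arctan2(R[1,0],R[0,0]);out=dict(tool=d.round(2),yaw=round(y,3))
    if yaw is not None:
        e=(y-yaw+np.pi/2)%np.pi-np.pi/2   # spin needed (tool z down)
        R2=R@Ro.from_euler('z',e).as_matrix();out.update(spin=round(e*10,2),after=(R2.T@(np.array(X)-s["tool_pos"])/.05).round(2))
    return out
E
python3 - <<'E'
from go import *
P=pickle.load(open("P0.pkl","rb"))
print("panel base",onz(P["scene"],[(357,286),(372,147)],0),"top view z=0,.2,.3",onz(P["top"],[(447,233),(512,222)],0),onz(P["top"],[(447,233)],.2),onz(P["top"],[(447,233)],.3))
b=onz(P["scene"],[(357,286)],0)[0]
for z in(.1,.2,.3,.4): print(z,proj(P["scene"],[b[0],b[1],z]))
for a in((95,47,26),(95,47,90),(145,0,0),(22,0,26)):print(a,W(a).round(3))
print(to(W((95,47,26)),.133)); s,R=st();print(R.round(2))
E
```

```text
panel base [[ 0.18506606  0.24372061  0.        ]
 [ 0.52267722 -0.33107298  0.        ]] top view z=0,.2,.3 [[ 0.47270565 -0.17093637  0.        ]
 [ 0.50833651 -0.31373295  0.        ]] [[ 0.43833098 -0.08960586  0.2       ]] [[ 0.42114364 -0.04894061  0.3       ]]
0.1 [[365.79269179 249.83149139]]
0.2 [[376.15435701 207.32033546]]
0.3 [[388.55517114 156.60018096]]
0.4 [[403.67854187  94.97334092]]
(95, 47, 26) [0.465 0.107 0.115]
(95, 47, 90) [0.434 0.103 0.17 ]
(145, 0, 0) [0.527 0.068 0.117]
(22, 0, 26) [0.409 0.052 0.079]
{'tool': array([  9.52, -12.8 ,   2.33]), 'yaw': np.float64(0.3), 'spin': np.float64(1.67), 'after': array([  7.26, -14.2 ,   2.33])}
[[ 0.96  0.3   0.  ]
 [ 0.3  -0.96 -0.  ]
 [ 0.    0.   -1.  ]]
```

```bash
python3 -m creep '[[0,0,-1,0.42,0.5],[0,0,-1,0.42,0.5],[0,0,-1,0.42,0.5],[0,0,-1,0.41,0.5],[1,-0.6,0,0,0.5],[1,-0.6,0,0,0.5],[1,-0.6,0,0,0.5],[1,-0.6,0,0,0.5],[1,-0.6,0,0,0.5],[0.2,-1,0,0,0.5],[0.2,-1,0,0,0.5],[0.2,-1,0,0,0.5],[0.2,-1,0,0,0.5],[0.2,-1,0,0,0.5],[0.2,-1,0,0,0.5],[0.2,-1,0,0,0.5],[0.2,-1,0,0,0.5],[0.2,-1,0,0,0.5],[0.2,-1,0,0,0.5]]'
python3 - <<'E'
from go import *
print(to(W((95,47,26)),.133))
E
```

```text
time: 3.08
tool_pos: [0.46, 0.0473, 0.4317]
tcp_rot: [3.135, 0.208, 0.002]
wrist_force: [1.2, 0.2, 0.3]
width: 0.502
grip_force: 0.0
{'tool': array([ 0.25, -1.17,  6.33]), 'yaw': np.float64(0.133), 'spin': np.float64(-0.0), 'after': array([ 0.26, -1.17,  6.33])}
```

```bash
python3 -m creep '[[0.25,-1,1,0,0.4],[0,-0.17,1,0,0.4],[0,0,1,0,0.4],[0,0,1,0,0.4],[0,0,1,0,0.4],[0,0,0.6,0,0.4],[0,0,0.3,0,0.4],[0,0,0.3,0,0.4],[0,0,0,0,0.4]]' 20
python3 - <<'E'
from go import *
p=shot("top");q=shot("scene");s,R=st();print(s["tool_pos"],inv(s["tool_pos"]))
A=cv2.resize(p["pixels"][165:277,290:380,::-1],None,fx=5,fy=5,interpolation=cv2.INTER_CUBIC)
B=cv2.resize(q["pixels"][125:217,267:337,::-1],None,fx=5,fy=5,interpolation=cv2.INTER_CUBIC)
im=np.zeros((560,800,3),np.uint8);im[:560,:450]=A;im[:460,450:800]=B;cv2.imwrite("pics/knob.png",im)
E
```

```text
time: 4.2
tool_pos: [0.4639, 0.0987, 0.1275]
tcp_rot: [3.135, 0.208, -0.001]
wrist_force: [-0.2, -1.9, 0.8]
width: 0.395
grip_force: 0.0
[0.46499844 0.098859   0.12880849] [100.8  38.9  38.6]
```

View pics/knob.png

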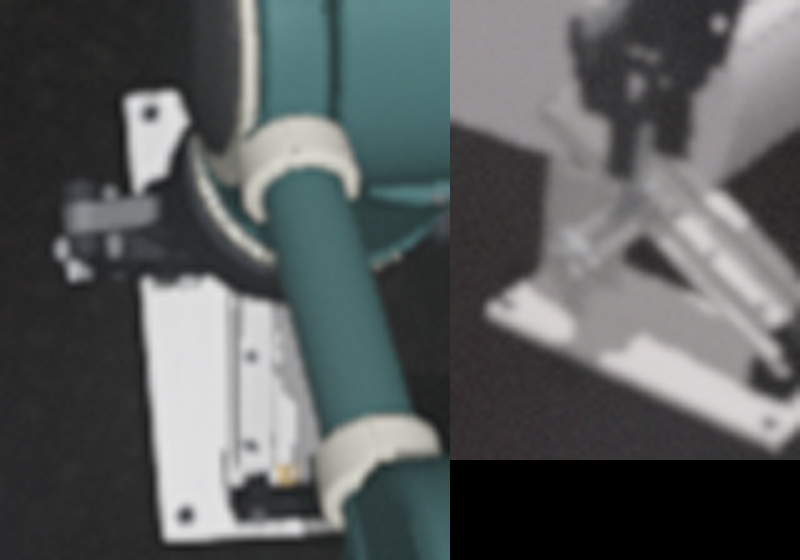

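The last row was clipped at 62.5 mm, so the tool is 8 mm short in y. The picture shows the fingers above the knob and rod with no contact. I'll correct the position, then pinch.

```bash
python3 - <<'E'
from go import *
print(to(W((95,47,27)),.133))
E
python3 -m creep '[[0,-0.16,0,0,0.4],[0,0,0.13,0,0.4],[0,0,0.13,0,0.4],[0,0,0,0,0.15],[0,0,0,0,0],[0,0,0,0,0],[0,0,0,0,0],[0,0,0,0,0]]' 20
python3 - <<'E'
from go import *
s,R=st();print(s["tool_pos"],inv(s["tool_pos"]),s["width"],s["grip_force"],s["wrist_force"])
E
```

```text
{'tool': array([ 0.02, -0.16,  0.26]), 'yaw': np.float64(0.133), 'spin': np.float64(-0.0), 'after': array([ 0.02, -0.16,  0.26])}
time: 5.3
tool_pos: [0.4623, 0.1066, 0.1142]
tcp_rot: [-3.135, -0.208, 0.002]
wrist_force: [-1.5, 1.5, -5.1]
width: 0.123
grip_force: 19.4
[0.46230107 0.10663588 0.11415671] [92.  46.9 26.7] 0.12332425840515365 19.428586011053994 [-1.47544614  1.50406873 -5.12921029]
```

```bash
python3 -m creep '[[0,-0.15,0,0,0],[0,-0.15,0,0,0],[0,-0.14,0,0,0],[0,0,0,0,0]]'
python3 - <<'E'
from go import *
s,R=st();print(inv(s["tool_pos"]),s["width"],s["wrist_force"])
E
```

```text
time: 5.8
tool_pos: [0.4592, 0.1294, 0.1142]
tcp_rot: [-3.134, -0.209, 0.003]
wrist_force: [-3.3, 0.5, -8.1]
width: 0.126
grip_force: 19.4
[92.  69.9 26.8] 0.12605403992219316 [-3.27111304  0.54129898 -8.08607154]
```

```bash
python3 -m creep '[[0,-0.06,0,0,0],[0,-0.06,0,0,0],[0,0,0,0,0]]'
python3 - <<'E'
from go import *
s,R=st();print(inv(s["tool_pos"]),s["width"],s["wrist_force"])
E
```

```text
time: 6.18
tool_pos: [0.4591, 0.1307, 0.1142]
tcp_rot: [3.127, 0.212, -0.002]
wrist_force: [-1.2, -15.4, -7.3]
width: 0.124
grip_force: 20.0
[92.  71.2 26.7] 0.12390802016595155 [ -1.19504683 -15.40087968  -7.2897483 ]
```

The bolt is at its end stop (15 N reaction at y≈71). I'll shift the rail estimate +0.8 mm in y, then release, rise and work out the approach to cartridge A.

```bash
sed -i 's/^V=.*/V=[0.4027,0.0521,0.045,0.1332]/' go.py
python3 -m creep '[[0,0.06,0,0,0.4],[0,0,0,0,0.4],[0,0,-0.6,0,0.4],[0,0,-1,0,0.5],[0,0,-1,0,0.5]]'
python3 - <<'E'
from go import *
P=pickle.load(open("P0.pkl","rb"))
print("bottle",onz(P["scene"],[(177,187)],0),"column",onz(P["top"],[(233,124),(308,137)],.008))
s,R=st();print(inv(s["tool_pos"]))
for c in((.5768,.3312,.119),(.4337,.3499,-.79)):print(to((c[0],c[1],.026),c[2]))
E
```

```text
time: 6.8
tool_pos: [0.4605, 0.1321, 0.2474]
tcp_rot: [-3.134, -0.209, -0.004]
wrist_force: [0.5, 0.7, 0.7]
width: 0.501
grip_force: 0.0
bottle [[0.74718455 0.32957954 0.        ]] column [[0.67626152 0.30784571 0.008     ]
 [0.66011312 0.13989303 0.008     ]]
[160.1  71.6 141.3]
{'tool': array([ 2.82, -3.63,  4.44]), 'yaw': np.float64(0.133), 'spin': np.float64(0.14), 'after': array([ 2.77, -3.67,  4.44])}
{'tool': array([ 0.03, -4.38,  4.43]), 'yaw': np.float64(0.133), 'spin': np.float64(9.23), 'after': array([-3.48, -2.67,  4.43])}
```

```bash
python3 -m creep '[[0.69,-0.92,0,0.14,0.5],[0.69,-0.92,0,0,0.5],[0.69,-0.92,0.2,0,0.5],[0.69,-0.92,0.2,0,0.5],[0,0,1,0,0.5],[0,0,1,0,0.5],[0,0,1,0,0.5],[0,0,0,0,0.5]]'
python3 - <<'E'
from go import *
print(to((.577,.3312,.0255),.119))
E
```

```text
time: 7.8
tool_pos: [0.5711, 0.3298, 0.0705]
tcp_rot: [3.133, 0.187, -0.012]
wrist_force: [-0.8, -0.4, 1.0]
width: 0.496
grip_force: 0.0
{'tool': array([ 0.13, -0.02,  0.9 ]), 'yaw': np.float64(0.119), 'spin': np.float64(-0.0), 'after': array([ 0.13, -0.02,  0.9 ])}
```

```bash
python3 -m creep '[[0.13,-0.02,0.3,0,0.5],[0,0,0.4,0,0.5],[0,0,0.2,0,0.5],[0,0,0,0,0.2],[0,0,0,0,0],[0,0,0,0,0],[0,0,0,0,0],[0,0,0,0,0]]' 25
python3 - <<'E'
from go import *
s,R=st();print(s["tool_pos"],s["width"]*85,s["grip_force"],s["wrist_force"])
E
```

```text
time: 8.8
tool_pos: [0.5807, 0.3327, 0.03]
tcp_rot: [-3.136, -0.186, -0.001]
wrist_force: [-0.0, 0.2, -0.9]
width: 0.146
grip_force: 27.8
[0.58070497 0.33273528 0.03003202] 12.402710612766796 27.796474993228912 [-0.01071245  0.22889797 -0.90790445]
```

```bash
python3 -m creep '[[0,0,0,0,0.35],[0,0,0,0,0.35],[-0.06,0,0.1,0,0.35],[0,0,0,0,0.2],[0,0,0,0,0],[0,0,0,0,0],[0,0,0,0,0]]' 25
python3 - <<'E'
from go import *
s,R=st();print(s["tool_pos"],s["width"]*85,s["grip_force"],s["wrist_force"])
E
```

```text
time: 9.68
tool_pos: [0.5776, 0.3323, 0.0248]
tcp_rot: [-3.136, -0.186, -0.0]
wrist_force: [0.5, 0.1, -0.3]
width: 0.151
grip_force: 29.2
[0.57764795 0.33231755 0.02476076] 12.83172036601246 29.2466202378273 [ 0.45989954  0.14965934 -0.26478013]
```

```bash
python3 -m creep '[[0,0,-0.5,0,0],[0,0,-1,0,0],[0,0,-1,0,0],[0,0,-1,0,0],[0,0,-0.5,0,0],[0,0,0,0,0]]'
python3 - <<'E'
from go import *
g=W((147,0,31.5));tgt=g+[0,0,-.0067]
s,R=st();print(s["tool_pos"],s["width"]*85,s["wrist_force"],tgt,inv(tgt));print(to(tgt,V[3]))
P=shot("top");Q=shot("scene");pickle.dump(dict(top=P,scene=Q),open("P1.pkl","wb"))
im=np.hstack([cv2.resize(Q["pixels"][120:260,180:330,::-1],None,fx=4,fy=4,interpolation=cv2.INTER_CUBIC)]);cv2.imwrite("pics/lift.png",im)
E
```

```text
time: 10.42
tool_pos: [0.5793, 0.3332, 0.2283]
tcp_rot: [-3.133, -0.186, -0.009]
wrist_force: [0.6, 0.2, -1.6]
width: 0.157
grip_force: 29.3
[0.57929529 0.3331897  0.22830951] 13.309918109471086 [ 0.56711892  0.2238002  -1.56777492] [0.51326757 0.06691532 0.1390798 ] [143.6   0.   25.7]
{'tool': array([-1.95,  5.14,  1.76]), 'yaw': np.float64(0.119), 'spin': np.float64(-0.14), 'after': array([-2.03,  5.11,  1.76])}
```

View pics/lift.png

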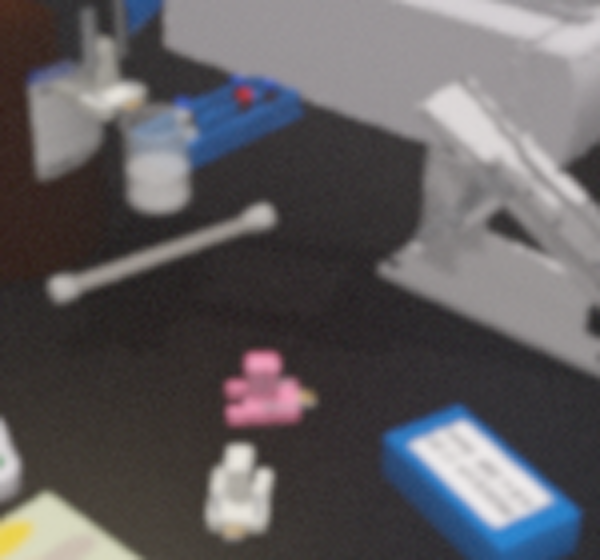

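```bash
python3 -m creep '[[-0.34,0.85,0,-0.14,0],[-0.34,0.85,0,0,0],[-0.34,0.85,0,0,0],[-0.34,0.85,0,0,0],[-0.34,0.85,0,0,0],[-0.33,0.86,0.2,0,0],[0,0,0.6,0,0],[0,0,0.4,0,0],[0,0,0,0,0],[0,0,0,0,0]]'
python3 - <<'E'
from go import *
g=W((147,0,31.5));tgt=g+[0,0,-.0067]
s,R=st();print(s["tool_pos"],inv(s["tool_pos"]),s["wrist_force"]);print(to(tgt,V[3]))
E
```

```text
time: 11.78
tool_pos: [0.5098, 0.0658, 0.1641]
tcp_rot: [3.135, 0.209, -0.002]
wrist_force: [-0.5, -0.4, -0.2]
width: 0.153
grip_force: 29.2
[0.50980782 0.06584573 0.16414137] [153.1  -0.6  49.2] [-0.46238121 -0.4047389  -0.20848531]
{'tool': array([ 0.07, -0.01,  0.5 ]), 'yaw': np.float64(0.133), 'spin': np.float64(-0.0), 'after': array([ 0.07, -0.01,  0.5 ])}
```

```bash
python3 -m creep '[[0.31,0,0,0,0],[0,0,0.18,0,0],[0,0,0,0,0],[0,0,0,0,0]]' 20
python3 - <<'E'
from go import *
s,R=st();print(s["tool_pos"],inv(s["tool_pos"]),s["wrist_force"])
E
python3 -m creep '[[-0.02,0,0.06,0,0],[-0.04,0,0.06,0,0],[-0.04,0,0.06,0,0],[0,0,0,0,0]]'
```

```text
time: 12.28
tool_pos: [0.5253, 0.0679, 0.1555]
tcp_rot: [3.135, 0.209, -0.001]
wrist_force: [0.0, 0.1, -1.2]
width: 0.155
grip_force: 29.2
[0.52526389 0.06785281 0.15550516] [162.3  -0.7  33.9] [ 0.01655415  0.07011825 -1.18893074]
time: 12.78
tool_pos: [0.5227, 0.0673, 0.1499]
tcp_rot: [-3.135, -0.208, -0.009]
wrist_force: [-2.0, -0.1, 11.1]
width: 0.155
grip_force: 30.8
```

```bash
python3 -m creep '[[-0.06,0,0.06,0,0],[-0.06,0,0.06,0,0],[0,0,0,0,0]]'; python3 -m creep '[[-0.06,0,0.06,0,0],[-0.05,0,0.06,0,0],[0,0,0,0,0]]'
python3 - <<'E'
from go import *
s,R=st();print(s["tool_pos"],inv(s["tool_pos"]),s["wrist_force"])
Q=shot("scene");pickle.dump(Q,open("Q2.pkl","wb"))
cv2.imwrite("pics/tilt.png",cv2.resize(Q["pixels"][110:200,265:345,::-1],None,fx=7,fy=6.6,interpolation=cv2.INTER_CUBIC))
E
```

```text
time: 13.15
tool_pos: [0.5169, 0.0665, 0.144]
tcp_rot: [-3.135, -0.208, -0.009]
wrist_force: [-1.2, -0.7, 11.0]
width: 0.153
grip_force: 32.3
time: 13.52
tool_pos: [0.5116, 0.0658, 0.1376]
tcp_rot: [-3.135, -0.209, -0.01]
wrist_force: [-0.2, -0.3, 9.2]
width: 0.15
grip_force: 33.1
[0.51155237 0.06581122 0.13762151] [141.3  -0.9  25.4] [-0.24567895 -0.25684513  9.17922723]
```

View pics/tilt.png

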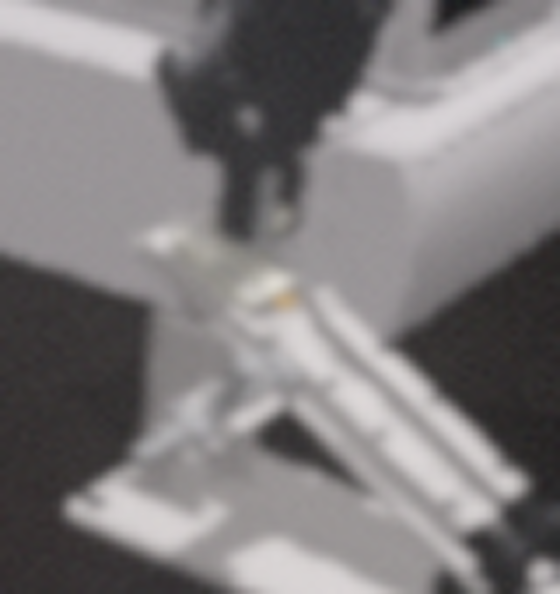

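```bash
python3 -m creep '[[0,-0.01,0.05,0,0],[0,0,0,0,0]]'; python3 -m creep '[[-0.17,-0.01,0.1,0,0],[0,0,0,0,0]]'
python3 - <<'E'
from go import *
s,R=st();print(s["tool_pos"],inv(s["tool_pos"]),s["wrist_force"])
E
```

```text
time: 13.82
tool_pos: [0.5104, 0.0657, 0.1349]
tcp_rot: [3.134, 0.209, 0.005]
wrist_force: [-4.8, -1.9, 11.9]
width: 0.156
grip_force: 34.0
time: 14.08
tool_pos: [0.5023, 0.0655, 0.1297]
tcp_rot: [3.135, 0.208, 0.008]
wrist_force: [-1.1, -0.8, 8.8]
width: 0.158
grip_force: 33.8
[0.50228622 0.06553611 0.12967268] [1.294e+02 1.000e-01 2.310e+01] [-1.09601182 -0.8214332   8.7786748 ]
```

```bash
python3 -m creep '[[0,0,0,0,0.3],[0,0,-0.06,0,0.3],[0,0,0,0,0.1],[0,0,0,0,0],[0,0,0,0,0],[0,0,0,0,0]]' 20
python3 - <<'E'
from go import *
s,R=st();print(s["tool_pos"],inv(s["tool_pos"]),s["wrist_force"],s["width"])
Q=shot("scene");T=shot("top");pickle.dump(dict(scene=Q,top=T),open("P3.pkl","wb"))
for p in(Q,T):
  print([(np.round(d["bbox"]).tolist(),round(d["score"],2)) for d in bot.look_for("cartridge_a_nose",p)],[(np.round(d["bbox"]).tolist(),round(d["score"],2)) for d in bot.look_for("cartridge_a",p)])
for x in (115,125,135): print(x,proj(Q,W((x-32,0,4.5))),proj(Q,W((x,0,38))))
hsv=cv2.cvtColor(Q["pixels"],cv2.COLOR_RGB2HSV);m=(hsv[...,1]>70)&(hsv[...,0]<30);m[:, :285]=0;m[:, 330:]=0;m[200:]=0;m[:130]=0
ys,xs=np.nonzero(m);print(len(xs),xs.mean(),ys.mean())
E
```

```text
time: 14.82
tool_pos: [0.5006, 0.0654, 0.1303]
tcp_rot: [3.135, 0.208, -0.001]
wrist_force: [-1.9, -0.7, 2.8]
width: 0.155
grip_force: 23.4
[0.50055017 0.06544526 0.13034052] [128.2   0.2  24.5] [-1.87660379 -0.69208761  2.81870962] 0.15499408258279004
[([292.0, 147.0, 310.0, 159.0], 0.68), ([234.0, 210.0, 259.0, 228.0], 0.53)] [([231.0, 231.0, 246.0, 254.0], 0.79), ([237.0, 210.0, 257.0, 226.0], 0.65)]
[([228.0, 195.0, 248.0, 219.0], 0.83), ([347.0, 208.0, 352.0, 209.0], 0.47)] [([193.0, 220.0, 215.0, 242.0], 0.61), ([230.0, 197.0, 250.0, 218.0], 0.6), ([287.0, 173.0, 365.0, 269.0], 0.54), ([341.0, 202.0, 357.0, 211.0], 0.53)]
115 [[312.66925505 166.04974465]] [[310.85787514 149.96071545]]
125 [[310.14923439 163.39292081]] [[308.29303963 147.2877722 ]]
135 [[307.64032578 160.74767975]] [[305.73970131 144.62665381]]
0 nan nan<stdin>:8: RuntimeWarning: Mean of empty slice.
  ret = ret.dtype.type(ret / rcount)
```

Run:
```python
from go import *
P=pickle.load(open("P3.pkl","rb"))
def c(p,b,s):
    m=cv2.resize(p["pixels"][b[1]:b[3],b[0]:b[2],::-1],None,fx=s,fy=s,interpolation=cv2.INTER_CUBIC)
    for x in(131,):
        for B in CB+TB:
            uv=((proj(p,[W(q+[x,0,0]) for q in B])-[b[0]-.5,b[1]-.5])*s).astype(np.int32)
            for i in range(8):
                for j in(1,2,4):
                    if not i&j: cv2.line(m,uv[i].tolist(),uv[i|j].tolist(),(0,0,255),1)
    return m
A=c(P["scene"],(275,125,325,180),8);B=c(P["top"],(325,185,375,240),8)
cv2.imwrite("pics/flat.png",np.hstack([A,B]))
```

```text
(no output)
```

View pics/flat.png

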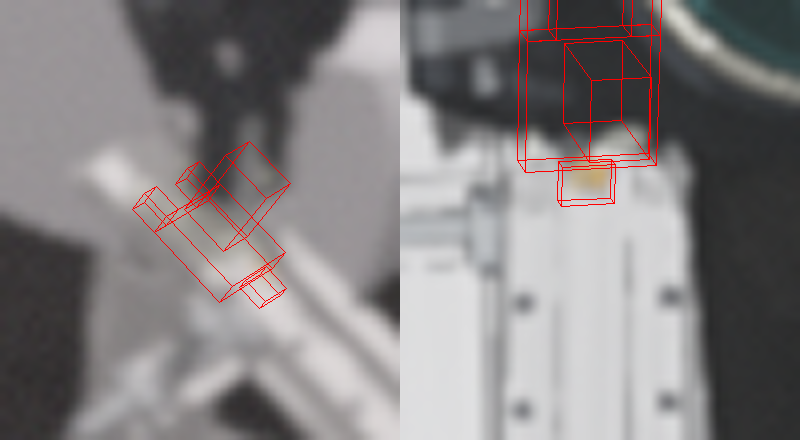

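The overlay shows the cartridge flat on the ledge. Its tongue is at top crop (590,178), centred in the channel and about 2 mm uphill of the model, so I'll slide it down.

```bash
python3 -m creep '[[-0.1,0,0.055,0,0],[-0.1,0,0.055,0,0],[-0.1,0,0.055,0,0],[0,0,0,0,0]]' 30
python3 - <<'E'
from go import *
s,R=st();print(inv(s["tool_pos"]),s["wrist_force"])
E
python3 -m creep '[[-0.1,0,0.058,0,0],[-0.1,0,0.058,0,0],[-0.1,0,0.058,0,0],[0,0,0,0,0]]'
python3 - <<'E'
from go import *
s,R=st();print(inv(s["tool_pos"]),s["wrist_force"])
E
```

```text
time: 15.62
tool_pos: [0.4843, 0.0634, 0.121]
tcp_rot: [-3.135, -0.208, 0.004]
wrist_force: [-0.5, -0.7, -0.2]
width: 0.151
grip_force: 31.0
[109.4   0.4  24.6] [-0.47504751 -0.65140992 -0.15206121]
time: 16.12
tool_pos: [0.4698, 0.0614, 0.1126]
tcp_rot: [3.135, 0.208, -0.002]
wrist_force: [-0.3, -0.4, -1.5]
width: 0.156
grip_force: 30.9
[92.5  0.3 24.6] [-0.25682378 -0.42876039 -1.53425188]
```

```bash
python3 -m creep '[[-0.17,0,0.099,0,0],[-0.17,0,0.099,0,0],[-0.17,0,0.099,0,0],[-0.17,0,0.099,0,0],[-0.17,0,0.099,0,0],[0,0,0,0,0]]'
python3 - <<'E'
from go import *
s,R=st();print(inv(s["tool_pos"]),s["wrist_force"])
E
python3 -m creep '[[-0.08,0,0.047,0,0],[-0.08,0,0.047,0,0],[-0.08,0,0.047,0,0],[0,0,0,0,0]]'
python3 - <<'E'
from go import *
s,R=st();print(inv(s["tool_pos"]),s["wrist_force"])
E
```

```text
time: 16.88
tool_pos: [0.4275, 0.0558, 0.0879]
tcp_rot: [3.135, 0.208, -0.002]
wrist_force: [-0.6, -0.2, -0.4]
width: 0.152
grip_force: 30.9
[43.2  0.4 24.6] [-0.61033373 -0.1655788  -0.44543817]
time: 17.38
tool_pos: [0.4164, 0.0542, 0.0813]
tcp_rot: [3.135, 0.208, -0.001]
wrist_force: [-0.5, -0.8, 2.5]
width: 0.152
grip_force: 31.2
[30.1  0.3 24.6] [-0.49539344 -0.77233179  2.49313153]
```

```bash
python3 -m creep '[[-0.05,0,0.029,0,0],[-0.05,0,0.029,0,0],[-0.05,0,0.029,0,0],[0,0,0,0,0]]'
python3 -m creep '[[-0.05,0,0.029,0,0],[-0.05,0,0.029,0,0],[0,0,0,0,0]]'
python3 - <<'E'
from go import *
s,R=st();print(inv(s["tool_pos"]),s["wrist_force"])
E
```

```text
time: 17.88
tool_pos: [0.4094, 0.0533, 0.0773]
tcp_rot: [3.135, 0.208, 0.0]
wrist_force: [-0.0, -0.8, 4.8]
width: 0.153
grip_force: 31.6
time: 18.25
tool_pos: [0.4047, 0.0527, 0.0745]
tcp_rot: [3.135, 0.208, 0.001]
wrist_force: [-0.1, -0.6, 4.9]
width: 0.153
grip_force: 31.7
[16.5  0.3 24.5] [-0.11849192 -0.58925018  4.93600603]
```

```bash
for i in 1 2; do python3 -m creep '[[-0.05,0,0.029,0,0],[-0.05,0,0.029,0,0],[0,0,0,0,0]]'; done
python3 - <<'E'
from go import *
s,R=st();print(inv(s["tool_pos"]),s["wrist_force"])
E
```

```text
time: 18.62
tool_pos: [0.4042, 0.0526, 0.0744]
tcp_rot: [-3.134, -0.208, -0.015]
wrist_force: [3.8, 0.3, 12.1]
width: 0.156
grip_force: 32.5
time: 19.0
tool_pos: [0.4038, 0.0525, 0.0743]
tcp_rot: [-3.133, -0.208, -0.029]
wrist_force: [5.8, 2.4, 20.4]
width: 0.154
grip_force: 33.5
[15.7  0.3 24.8] [ 5.84582429  2.43943808 20.35384202]
```

```bash
python3 -m creep '[[0.1,0,-0.05,0,0],[0,0,0,0,0.3],[0,0,0,0,0.3],[0,0,-0.4,0,0.3],[0,0,-1,0,0.5],[0,0,-1,0,0.5],[0,0,-1,0,0.5],[0,0,0,0,0.5]]'
python3 - <<'E'
from go import *
print(to((.4340,.3495,.0255),-.79)); s,R=st();print(s["tool_pos"])
E
```

```text
time: 20.0
tool_pos: [0.4018, 0.0522, 0.2447]
tcp_rot: [-3.135, -0.208, -0.011]
wrist_force: [-0.3, -0.2, 0.1]
width: 0.5
grip_force: 0.0
{'tool': array([ 1.4 , -5.81,  4.39]), 'yaw': np.float64(0.133), 'spin': np.float64(9.23), 'after': array([-3.79, -4.62,  4.39])}
[0.40176214 0.05215327 0.24465605]
```

```bash
python3 -m creep '[[0.23,-0.97,0,0,0.5],[0.23,-0.97,0,0,0.5],[0.23,-0.97,0,0,0.5],[0.23,-0.97,0,0,0.5],[0.24,-0.97,0,0,0.5],[0.24,-0.96,0,0,0.5],[0,0,0.3,1,0.5],[0,0,0.3,1,0.5],[0,0,0.3,1,0.5],[0,0,0.3,1,0.5],[0,0,0.3,1,0.5],[0,0,0.3,1,0.5],[0,0,0.4,1,0.5],[0,0,0.4,1,0.5],[0,0,0.4,1,0.5],[0,0,0,0.23,0.5],[0,0,0,0,0.5]]'
python3 - <<'E'
from go import *
p=shot("top");q=shot("scene");print(to((.4340,.3495,.0255),-.79));pickle.dump(dict(top=p,scene=q),open("P4.pkl","wb"))
P=dict(top=p,scene=q)
V0=(.0)
def f(x,n,b):
    T=railT(V);T=T.copy();T[:3,3]=W((x,0,0));return T
for n in P: print(n,proj(P[n],[W((22,0,38)),W((22-10,7,38)),W((22+10,-7,38)),W((44,0,9))]).round(1).tolist())
cv2.imwrite("pics/home1.png",np.hstack([cv2.resize(p["pixels"][195:275,325:375,::-1],None,fx=7,fy=7,interpolation=cv2.INTER_CUBIC),cv2.resize(q["pixels"][130:210,290:350,::-1],None,fx=7,fy=7,interpolation=cv2.INTER_CUBIC)]))
E
```

```text
time: 22.12
tool_pos: [0.4632, 0.2855, 0.0806]
tcp_rot: [-2.867, 0.998, 0.158]
wrist_force: [-0.1, -0.4, -0.4]
width: 0.499
grip_force: 0.0
{'tool': array([-1.09, -0.54,  1.32]), 'yaw': np.float64(-0.664), 'spin': np.float64(1.26), 'after': array([-1.15, -0.39,  1.32])}
top [[350.8, 253.2], [347.1, 258.1], [354.6, 248.3], [347.7, 236.8]]
scene [[335.3, 175.4], [336.6, 179.3], [334.0, 171.6], [323.5, 175.6]]
```

Run:
```python
from go import *
s,R=st();print(s["q"].round(3),s["joint_vel"].round(2),s["tool_pos"],R.round(3),s["wrist_force"])
```

```text
[0.415 0.161 2.032 0.177 0.96  2.551] [ 0.01 -0.01 -0.01 -0.    0.   -0.  ] [0.46410512 0.28656961 0.08202361] [[ 0.781 -0.622 -0.062]
 [-0.611 -0.78   0.131]
 [-0.13  -0.064 -0.989]] [ 0.66794157 -0.44272665 -0.48399322]
```

Joint 6 has reached its limit in that spin direction. I'll unwind and grip half a turn the other way.

```bash
python3 -m creep '[[0,0,-0.3,-1,0.5],[0,0,0,-1,0.5],[0,0,0,-1,0.5],[0,0,0,-1,0.5],[0,0,0,-1,0.5],[0,0,0,-1,0.5],[0,0,0,-1,0.5],[0,0,0,-1,0.5],[0,0,0,-1,0.5],[0,0,0,-1,0.5],[0,0,0,-1,0.5],[0,0,0,-1,0.5],[0,0,0,-1,0.5],[0,0,0,-1,0.5],[0,0,0,-1,0.5],[0,0,0,-1,0.5],[0,0,0,-1,0.5],[0,0,0,-1,0.5]]'
python3 - <<'E'
from go import *
s,R=st();print(s["q"].round(3),s["tool_pos"],R.round(3));print(to((.4340,.3495,.0255),-.79))
E
```

```text
time: 24.48
tool_pos: [0.4652, 0.2851, 0.0975]
tcp_rot: [-2.527, -1.612, -0.029]
wrist_force: [0.1, -0.0, -0.1]
width: 0.505
grip_force: 0.0
[0.412 0.142 2.021 0.174 0.989 0.75 ] [0.46515766 0.28512192 0.09750213] [[ 0.424  0.903 -0.061]
 [ 0.901 -0.414  0.131]
 [ 0.093 -0.11  -0.989]]
{'tool': array([ 0.76, -0.94,  1.63]), 'yaw': np.float64(1.13), 'spin': np.float64(-12.21), 'after': array([1.14, 0.39, 1.63])}
```

View pics/home1.png

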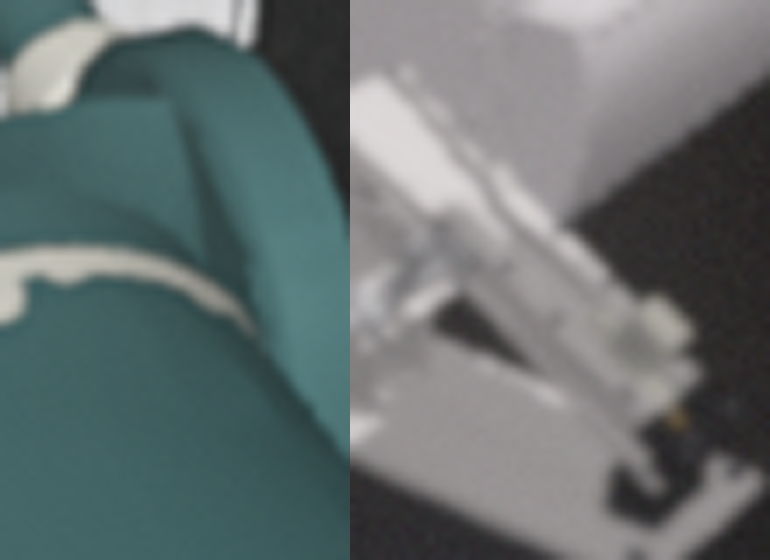

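Cartridge A is home: its fin is at scene (335,175.7) against a predicted (335.3,175.4). Pressing on the joint limit left the tool tilted about 8°. I'll try to undo that at the opposite limit, away from obstacles.

```bash
python3 -m creep '[[0,0,-0.8,-1,0.5],[0,0,-0.8,-1,0.5],[0,0,0,-1,0.5],[0,0,0,-1,0.5],[0,0,0,-1,0.5],[0,0,0,-1,0.5],[0,0,0,-1,0.5],[0,0,0,-1,0.5],[0,0,0,-1,0.5],[0,0,0,-1,0.5],[0,0,0,-1,0.5],[0,0,0,-1,0.5],[0,0,0,-1,0.5],[0,0,0,-1,0.5],[0,0,0,-1,0.5],[0,0,0,-1,0.5],[0,0,0,-1,0.5],[0,0,0,-1,0.5],[0,0,0,-1,0.5],[0,0,0,-1,0.5]]' >/dev/null
python3 -m creep '[[0,0,0,-1,0.5],[0,0,0,-1,0.5],[0,0,0,-1,0.5],[0,0,0,-1,0.5],[0,0,0,-1,0.5],[0,0,0,-1,0.5],[0,0,0,-1,0.5],[0,0,0,-1,0.5],[0,0,0,-1,0.5],[0,0,0,-1,0.5],[0,0,0,-1,0.5],[0,0,0,-1,0.5]]'
python3 - <<'E'
from go import *
s,R=st();print(s["q"].round(3),s["tool_pos"],R.round(3))
E
```

```text
time: 28.48
tool_pos: [0.47, 0.2746, 0.1766]
tcp_rot: [-1.748, 2.572, 0.223]
wrist_force: [0.2, 0.1, -0.1]
width: 0.497
grip_force: 0.0
[ 0.39   0.058  1.953  0.159  1.142 -2.442] [0.46995604 0.2745604  0.17664433] [[-0.371 -0.927 -0.061]
 [-0.923  0.361  0.131]
 [-0.1    0.105 -0.99 ]]
```

```bash
for i in 1 2; do python3 -m creep '[[0,0,0,-1,0.5],[0,0,0,-1,0.5],[0,0,0,-1,0.5]]' >/dev/null
python3 - <<'E'
from go import *
s,R=st();print(s["time"],s["q"].round(3),s["tool_pos"],R[:,2].round(3))
E
done
```

```text
28.85 [ 0.494  0.055  1.942  0.093  1.139 -2.552] [0.45432836 0.30643168 0.18127067] [-0.034  0.078 -0.996]
29.225 [ 0.662  0.055  1.937 -0.013  1.133 -2.552] [0.42145564 0.3542919  0.1829099 ] [ 0.021  0.001 -1.   ]
```

The tool is now vertical within 1.2°.

Run:
```python
from go import *
s,R=st();print(to((.4340,.3495,.0255),-.79),s["q"][5])
```

```text
{'tool': array([ 0.11, -0.18,  3.15]), 'yaw': np.float64(-1.494), 'spin': np.float64(-7.04), 'after': array([ 0.2 , -0.06,  3.15])} -2.5515277233314535
```

```bash
python3 -m creep '[[0,0,0.1,1,0.5],[0,0,0.1,1,0.5],[0,0,0.1,1,0.5],[0,0,0.1,1,0.5],[0,0,0.1,1,0.5],[0,0,0.1,1,0.5],[0,0,0.1,1,0.5],[0,0,0.1,1,0.5],[0,0,0.1,1,0.5],[0,0,0.1,1,0.5],[0,0,0.1,1,0.5],[0,0,0.1,1,0.5],[0,0,0.1,1,0.5],[0,0,0.1,1,0.5],[0,0,0.1,1,0.5],[0,0,0.1,1,0.5],[0,0,0.1,1,0.5],[0,0,0.1,1,0.5],[0,0,0.1,1,0.5],[0,0,0.1,1,0.5]]' >/dev/null
python3 -m creep '[[0,0,0,1,0.5],[0,0,0,1,0.5],[0,0,0,1,0.5],[0,0,0,1,0.5],[0,0,0,0.4,0.5],[0,0,0,0,0.5]]'
python3 - <<'E'
from go import *
s,R=st();print(to((.4340,.3495,.0255),-.79),s["q"].round(2),R.round(3))
E
```

```text
time: 32.48
tool_pos: [0.4237, 0.3537, 0.0825]
tcp_rot: [1.208, 2.881, 0.014]
wrist_force: [-1.0, 0.1, -0.3]
width: 0.501
grip_force: 0.0
{'tool': array([-0.19,  0.07,  1.14]), 'yaw': np.float64(2.347), 'spin': np.float64(-0.04), 'after': array([-0.19,  0.07,  1.14])} [ 0.66  0.16  2.02 -0.01  0.94 -0.11] [[-0.701  0.713  0.02 ]
 [ 0.713  0.701  0.001]
 [-0.013  0.015 -1.   ]]
```

```bash
python3 -m creep '[[-0.19,0.07,0.3,0,0.5],[0,0,0.5,0,0.5],[0,0,0.34,0,0.5],[0,0,0,0,0.3],[0,0,0,0,0],[0,0,0,0,0],[0,0,0,0,0],[0,0,0,0,0],[0,0,0,0,0]]' 25
python3 - <<'E'
from go import *
s,R=st();print(s["tool_pos"],s["width"]*85,s["grip_force"],s["wrist_force"])
E
```

```text
time: 33.6
tool_pos: [0.4337, 0.3482, 0.0247]
tcp_rot: [1.211, 2.881, 0.011]
wrist_force: [0.4, -0.4, -0.6]
width: 0.151
grip_force: 30.5
[0.43367063 0.34821908 0.02465385] 12.818661210506795 30.50636887550354 [ 0.43574808 -0.39654415 -0.62811736]
```

```bash
python3 -m creep '[[0,0,-0.5,0,0],[0,0,-1,0,0],[0,0,-1,-1,0],[0,0,-1,-1,0],[0,0,-0.5,-1,0],[0,0,0,-1,0],[0,0,0,-1,0],[0,0,0,-1,0],[0,0,0,-1,0],[0,0,0,-1,0],[0,0,0,-1,0],[0,0,0,0,0]]'
python3 - <<'E'
from go import *
s,R=st();T=railT(V)
# touch pose: tail at rail 168, horizontal cartridge
along=168*np.cos(np.pi/6)-22
c,sn=np.cos(V[3]),np.sin(V[3])
tgt=np.array([V[0]+along/1000*c,V[1]+along/1000*sn,.1545+.01])
print(s["tool_pos"],s["width"]*85,s["q"].round(2),tgt,to(tgt,V[3]))
E
```

```text
time: 35.1
tool_pos: [0.4299, 0.3481, 0.2243]
tcp_rot: [-0.16, 3.12, -0.002]
wrist_force: [0.5, 0.4, -0.7]
width: 0.15
grip_force: 30.5
[0.42990514 0.34806536 0.22431281] 12.773130778891048 [ 0.64  0.03  1.88 -0.01  1.21 -1.03] [0.52509837 0.06850057 0.1645    ] {'tool': array([-1.3 , -5.75,  1.23]), 'yaw': np.float64(-3.039), 'spin': np.float64(-0.3), 'after': array([-1.12, -5.79,  1.23])}
```

```bash
python3 -m creep '[[0,0,0,-0.3,0],[-0.19,-0.96,0,0,0],[-0.19,-0.96,0,0,0],[-0.19,-0.97,0,0,0],[-0.19,-0.97,0,0,0],[-0.19,-0.97,0,0,0],[-0.18,-0.96,0.2,0,0],[0,0,0.6,0,0],[0,0,0.3,0,0],[0,0,0,0,0],[0,0,0,0,0]]' 20
python3 - <<'E'
from go import *
s,R=st();c,sn=np.cos(V[3]),np.sin(V[3]);al=(168*np.cos(np.pi/6)-22)/1000
tgt=np.array([V[0]+al*c,V[1]+al*sn,.155])
print(s["tool_pos"],inv(s["tool_pos"]),to(tgt,V[3]),R[:,2].round(3))
E
```

```text
time: 36.48
tool_pos: [0.5261, 0.0695, 0.172]
tcp_rot: [-0.21, 3.115, -0.002]
wrist_force: [-0.8, 1.2, -1.3]
width: 0.15
grip_force: 30.6
[0.52607597 0.06948475 0.17201999] [171.4   0.8  47.7] {'tool': array([ 0.03, -0.02,  0.34]), 'yaw': np.float64(-3.007), 'spin': np.float64(0.02), 'after': array([ 0.03, -0.02,  0.34])} [ 0.019 -0.    -1.   ]
```

```bash
python3 -m creep '[[0.03,-0.015,0.2,0,0],[0,0,0.15,0,0],[0.02,0,0.06,0,0],[0.04,0,0.06,0,0],[0.04,0,0.06,0,0],[0,0,0,0,0]]'
python3 -m creep '[[0.06,0,0.06,0,0],[0.06,0,0.06,0,0],[0.06,0,0.06,0,0],[0.05,0,0.06,0,0],[0,0,0,0,0]]'
python3 - <<'E'
from go import *
s,R=st();print(inv(s["tool_pos"]),s["wrist_force"])
E
```

```text
time: 37.22
tool_pos: [0.5221, 0.0677, 0.1484]
tcp_rot: [-0.208, 3.111, -0.001]
wrist_force: [-4.5, 0.7, 15.2]
width: 0.156
grip_force: 32.9
time: 37.85
tool_pos: [0.5114, 0.0662, 0.1355]
tcp_rot: [-0.208, 3.11, -0.001]
wrist_force: [-1.5, 1.2, 9.9]
width: 0.155
grip_force: 35.4
[140.1  -0.5  23.6] [-1.51651148  1.20163845  9.87372687]
```

```bash
python3 -m creep '[[0.01,0.005,0.03,0,0],[0.17,0.005,0.1,0,0],[0,0,0,0,0],[0,0,0,0,0.3],[0,0,-0.06,0,0.3],[0,0,0,0,0.1],[0,0,0,0,0],[0,0,0,0,0],[0,0,0,0,0]]' 20
python3 - <<'E'
from go import *
s,R=st();print(s["tool_pos"],inv(s["tool_pos"]),s["wrist_force"],s["width"])
Q=shot("scene");T=shot("top")
P3=pickle.load(open("P3.pkl","rb"))
# compare nose colour patch and difference with the flat state of A
for n,p,b in(("scene",Q,(275,125,325,180)),("top",T,(340,195,362,218))):
    hs=cv2.cvtColor(p["pixels"],cv2.COLOR_RGB2LAB).astype(int);h0=cv2.cvtColor(P3[n]["pixels"],cv2.COLOR_RGB2LAB).astype(int)
    for h in(hs,h0):
        bb=(h[b[1]:b[3],b[0]:b[2],2]-128).clip(6)-6
        ys,xs=np.mgrid[b[1]:b[3],b[0]:b[2]];w=bb.sum();print(n,w,(xs*bb).sum()/max(w,1),(ys*bb).sum()/max(w,1))
E
```

```text
time: 38.98
tool_pos: [0.4996, 0.0649, 0.1287]
tcp_rot: [-0.209, 3.117, -0.002]
wrist_force: [-1.3, -1.2, 4.3]
width: 0.158
grip_force: 21.9
[0.4995831  0.06485985 0.12874553] [126.5  -0.2  23.7] [-1.27875591 -1.1762545   4.28161317] 0.15775591847075604
scene 17 308.0 158.88235294117646
scene 11 307.54545454545456 158.27272727272728
top 172 348.50581395348837 206.3139534883721
top 211 348.3127962085308 206.22748815165878
```

```bash
python3 -m creep '[[0,0,0,0,0.25],[0,-0.005,-0.03,0,0.25],[0,0,0,0,0.1],[0,0,0,0,0],[0,0,0,0,0],[0.1,0,0.055,0,0],[0.1,0,0.055,0,0],[0.1,0,0.055,0,0],[0,0,0,0,0]]' 30
python3 - <<'E'
from go import *
s,R=st();print(inv(s["tool_pos"]),s["wrist_force"],s["width"])
E
python3 -m creep '[[0.1,0,0.058,0,0],[0.1,0,0.058,0,0],[0.1,0,0.058,0,0],[0,0,0,0,0]]'
python3 - <<'E'
from go import *
s,R=st();print(inv(s["tool_pos"]),s["wrist_force"])
E
```

```text
time: 40.2
tool_pos: [0.4836, 0.0625, 0.1209]
tcp_rot: [-0.209, 3.119, -0.002]
wrist_force: [-1.0, 0.0, 0.0]
width: 0.153
grip_force: 30.7
[108.6  -0.4  24.9] [-0.9972688   0.04130266  0.00730586] 0.15280828489493636
time: 40.7
tool_pos: [0.4699, 0.0606, 0.1128]
tcp_rot: [-0.209, 3.117, -0.002]
wrist_force: [-1.1, -0.1, 5.1]
width: 0.15
grip_force: 31.2
[92.5 -0.5 24.9] [-1.14913594 -0.10985387  5.09200459]
```

```bash
python3 -m creep '[[0.14,0.005,0.081,0,0],[0.14,0.005,0.081,0,0],[0.07,0,0.041,0,0],[0,0,0,0,0]]'
python3 -m creep '[[0.05,0,0.029,0,0],[0.05,0,0.029,0,0],[0.05,0,0.029,0,0],[0,0,0,0,0]]'
python3 - <<'E'
from go import *
s,R=st();print(inv(s["tool_pos"]),s["wrist_force"])
E
```

```text
time: 41.2
tool_pos: [0.4549, 0.0589, 0.1041]
tcp_rot: [-0.208, 3.112, -0.002]
wrist_force: [0.3, -0.4, 10.0]
width: 0.151
grip_force: 31.9
time: 41.7
tool_pos: [0.4488, 0.0581, 0.1006]
tcp_rot: [-0.208, 3.11, -0.002]
wrist_force: [0.4, 0.5, 12.5]
width: 0.155
grip_force: 32.4
[68.1 -0.2 24.9] [ 0.36652722  0.50120003 12.45559651]
```

```bash
python3 -m creep '[[0.05,0,0.015,0,0],[0.05,0,0.025,0,0],[0.05,0,0.025,0,0],[0,0,0,0,0]]'
python3 - <<'E'
from go import *
s,R=st();print(inv(s["tool_pos"]),s["wrist_force"])
E
python3 -m creep '[[0.05,0,0.029,0,0],[0.05,0,0.029,0,0],[0,0,0,0,0]]'
python3 - <<'E'
from go import *
s,R=st();print(inv(s["tool_pos"]),s["wrist_force"])
E
```

```text
time: 42.2
tool_pos: [0.4418, 0.0573, 0.0967]
tcp_rot: [-0.208, 3.109, -0.001]
wrist_force: [3.6, 2.1, 9.2]
width: 0.158
grip_force: 31.8
[60.1 -0.1 25. ] [3.5638668  2.13281846 9.22944086]
time: 42.58
tool_pos: [0.4414, 0.0572, 0.0967]
tcp_rot: [-0.207, 3.1, -0.001]
wrist_force: [6.9, 2.2, 16.9]
width: 0.153
grip_force: 32.7
[59.6 -0.1 25.2] [ 6.91297608  2.20966768 16.86486446]
```

Both are home: the stops are 43.9 mm apart against a nominal 44. Now release and go to the bolt knob.

```bash
python3 -m creep '[[-0.08,0,-0.05,0,0],[0,0,0,0,0.25],[0,0,0,0,0.25],[0,0,-0.4,0,0.25],[0,0,-1,0,0.4],[0,0,-0.4,0,0.4],[0,0,0,0,0.4]]' 20
python3 - <<'E'
from go import *
p,q=shot("top"),shot("scene");print(to(W((94,70,27)),V[3]))
pickle.dump(dict(top=p,scene=q),open("P5.pkl","wb"))
for n,p in(("top",p),("scene",q)):
  print([(np.round(d["bbox"]).tolist(),round(d["score"],2)) for d in bot.look_for("cartridge_a",p)],proj(p,[W((22,0,25)),W((66,0,25))]).round())
E
```

```text
time: 43.45
tool_pos: [0.4359, 0.0567, 0.1845]
tcp_rot: [-0.209, 3.115, -0.002]
wrist_force: [-0.0, -0.6, -0.7]
width: 0.398
grip_force: 0.0
{'tool': array([-0.7 ,  1.4 ,  1.34]), 'yaw': np.float64(-3.008), 'spin': np.float64(0.01), 'after': array([-0.7 ,  1.4 ,  1.34])}
[([230.0, 197.0, 249.0, 215.0], 0.86), ([346.0, 243.0, 354.0, 264.0], 0.75), ([348.0, 235.0, 351.0, 243.0], 0.47)] [[349. 250.]
 [350. 229.]]
[([316.0, 160.0, 323.0, 173.0], 0.69), ([239.0, 210.0, 259.0, 227.0], 0.53), ([325.0, 173.0, 336.0, 188.0], 0.49)] [[333. 178.]
 [321. 166.]]
```

```bash
python3 -m creep '[[-0.35,0.7,0,0,0.4],[-0.35,0.7,0,0,0.4],[0,0,0.5,0,0.4],[0,0,0.4,0,0.4],[0,0,0,0,0.4]]'
python3 - <<'E'
from go import *
print(to(W((94,70,27)),V[3]))
E
```

```text
time: 44.28
tool_pos: [0.459, 0.1302, 0.136]
tcp_rot: [-0.21, 3.124, -0.004]
wrist_force: [0.3, -0.5, -0.4]
width: 0.399
grip_force: 0.0
{'tool': array([-0.03,  0.  ,  0.41]), 'yaw': np.float64(-3.008), 'spin': np.float64(0.01), 'after': array([-0.03,  0.  ,  0.41])}
```

```bash
python3 -m creep '[[-0.03,0,0.3,0,0.4],[0,0,0.1,0,0.4],[0,0,0,0,0.15],[0,0,0,0,0],[0,0,0,0,0],[0,0,0,0,0],[0,0,0,0,0]]' 20
python3 - <<'E'
from go import *
s,R=st();print(inv(s["tool_pos"]),s["width"],s["wrist_force"])
E
```

```text
time: 45.15
tool_pos: [0.4636, 0.1309, 0.1194]
tcp_rot: [-0.209, 3.117, -0.002]
wrist_force: [0.5, 0.6, -1.5]
width: 0.122
grip_force: 19.5
[98.6 70.  29.1] 0.12201912682177084 [ 0.45270653  0.6328999  -1.5477443 ]
```

```bash
python3 -m creep '[[0,-0.15,0,0,0],[0,-0.15,0,0,0],[0,-0.15,0,0,0],[0,-0.06,0,0,0],[0,0,0,0,0]]'
python3 - <<'E'
from go import *
s,R=st();print(inv(s["tool_pos"]),s["width"],s["wrist_force"])
E
python3 -m creep '[[0,-0.05,0,0,0],[0,-0.03,0,0,0],[0,0,0,0,0]]'
python3 - <<'E'
from go import *
s,R=st();print(inv(s["tool_pos"]),s["width"],s["wrist_force"])
E
```

```text
time: 45.78
tool_pos: [0.4672, 0.1051, 0.1195]
tcp_rot: [-0.208, 3.117, -0.003]
wrist_force: [-0.3, -0.1, -2.4]
width: 0.124
grip_force: 19.6
[98.7 44.  29. ] 0.12366978620870796 [-0.3103388  -0.13817143 -2.37837357]
time: 46.15
tool_pos: [0.4672, 0.1047, 0.1196]
tcp_rot: [-0.206, 3.117, 0.007]
wrist_force: [-2.3, 12.3, -1.7]
width: 0.12
grip_force: 20.0
[98.7 43.6 29.1] 0.11960772119504715 [-2.29985802 12.33638318 -1.74828558]
```

The bolt is on its home stop (12 N reaction at y = 43.6). Release, retreat and check.

```bash
python3 -m creep '[[0,0.06,0,0,0],[0,0,0,0,0.35],[0,0,0,0,0.35],[0,0,-0.5,0,0.35],[0,0,-1,0,0.35],[0,0,-1,0,0.35],[-0.2,0.9,-0.3,0,0.35],[-0.2,0.9,0,0,0.35],[0,0.9,0,0,0.35],[0,0.9,0,0,0.35],[0,0,0,0,0.35]]'
python3 - <<'E'
from go import *
P=dict(top=shot("top"),scene=shot("scene"));T=P["top"]
for n,p in P.items():
  for t in("cartridge_a","bolt_knob","bench_timer","spare_column","flat_carton"):
    print(n,t,[(np.round(d["bbox"]).tolist(),round(d["score"],2)) for d in bot.look_for(t,p)][:4])
print("pred knob",proj(T,[W((95,44,40)),W((95,70,40))]).round(1))
# fit fin positions along the rail: fin box + flange by bright fit in both views vs rail-only picture P0
P0=pickle.load(open("P0.pkl","rb"))
for n in P:
    d=np.abs(P[n]["pixels"].astype(int)-P0[n]["pixels"].astype(int)).sum(2)
    for x in(22,66):
        uv=proj(P[n],W((x,0,38)))[0];a=[]
        print(n,x,uv.round(1))
for x in(22,66):
    best=[]
    for n,b in(("scene",(305,150,345,200)),):
        dif=np.abs(P[n]["pixels"].astype(float)-P0[n]["pixels"].astype(float)).sum(2)[b[1]:b[3],b[0]:b[2]]
        dif=np.clip(dif/60,0,1);sc=[]
        for dx in range(-12,13,2):
            Tm=railT(V);Tm[:3,3]=W((22+(dx if x==22 else 0),0,0));T2=railT(V);T2[:3,3]=W((66+(dx if x==66 else 0),0,0))
            c=np.maximum(cov(P[n],[CB[3]],Tm,b),cov(P[n],[CB[3]],T2,b));sc.append(round(((c-dif)**2).sum()))
        print(x,n,sc)
E
```

```text
time: 47.52
tool_pos: [0.4603, 0.288, 0.2596]
tcp_rot: [-0.214, 3.116, -0.001]
wrist_force: [-0.3, -0.6, -0.0]
width: 0.351
grip_force: 0.0
top cartridge_a [([227.0, 202.0, 249.0, 217.0], 0.59)]
top bolt_knob []
top bench_timer [([140.0, 162.0, 164.0, 184.0], 0.5)]
top spare_column [([299.0, 133.0, 312.0, 141.0], 0.49)]
top flat_carton [([234.0, 246.0, 266.0, 295.0], 0.94)]
scene cartridge_a [([237.0, 209.0, 259.0, 227.0], 0.7), ([315.0, 161.0, 324.0, 176.0], 0.43), ([326.0, 176.0, 338.0, 188.0], 0.42)]
scene bolt_knob [([293.0, 162.0, 308.0, 173.0], 0.65)]
scene bench_timer [([157.0, 224.0, 185.0, 254.0], 0.96), ([312.0, 160.0, 326.0, 175.0], 0.64)]
scene spare_column [([190.0, 170.0, 249.0, 196.0], 0.59), ([324.0, 175.0, 335.0, 191.0], 0.22)]
scene flat_carton []
pred knob [[328.6 219.2]
 [314.8 219.9]]
top 22 [350.8 253.2]
top 66 [351.3 232. ]
scene 22 [335.3 175.4]
scene 66 [323.6 163.2]
22 scene [637, 633, 630, 626, 622, 616, 614, 613, 615, 620, 626, 631, 640]
66 scene [658, 650, 641, 632, 624, 618, 614, 616, 624, 634, 646, 659, 674]
```

The silhouette fit puts the cartridges at x≈22–24 and 66, the bolt is home and the bystanders have not moved. Handing in.

```bash
python3 -c "
from workcell import bot
print(bot.finish_job())"
```

```text
the job is handed in; nothing more can be done
None
```

The job is handed in, with no verdict returned: by my measurements both cartridges are plugged home tongue-first, the bolt is on its home stop, and the bystanders show no movement; joint 6 briefly touched its range limit mid-run, which may count against it.

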